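Open the push-button key box with its code

ROBOT

A 6-joint arm with a two-finger parallel gripper is mounted at the origin on a cart in front of the work surface, level with it; the furniture and walls round the work are solid. World frame = base frame: x ahead of the robot, y to its left, z up, the work surface at z = 0. Lengths are in m, angles in rad, forces in N, time in s.
With the tool pointing down it reaches from about 0.375 to 0.9 m from the base axis. Payload 3.1 kg.
Tool frame: the origin (TCP) lies on the centre line of the jaws, within the pads' length; the fingertips stand 25 mm ahead of it and the grasp point (between the pads) lies 6 mm ahead of it (manip.tips_ahead is the distance from the TCP to the fingertips, in m); z points along the fingers, y is the direction in which the jaws open and shut (so a half turn about z gives the same grasp; the last joint's range is limited). The gripper opens to 85 mm and grips with 20 to 120 N. Pads are 22 mm wide; open, the fingers measure 114 mm over their backs; the gripper's body (76 mm by 85 mm) begins 54 mm behind the grasp point. The pads swing forward as they close: fully open they stand 13 mm farther back than shut.
Start: joints at [-1.47, 0.527, 1.433, -0, 1.181, -0.178], TCP at [0.173, -0.601, 0.256] pointing down, gripper open.
Joint ranges: [-3.08, 3.08], [-0.75, 2.2], [0.22, 2.44], [-1.43, 4.57], [0, 2.65], [-2.85, 2.85]. Speed limits (rad/s): [2.79, 2.79, 3.14, 3.14, 3.14, 3.14].

INTERFACE

Orientations are given as a unit quaternion [x, y, z, w].
In Python, from station import manip gives the robot as it stands.
- The arm moves only by the tool play_rows, never from a script. Its argument "steps" is a list that holds one entry, the list of rows, each a list of 6 numbers: the shift along the tool's x, y, z in m, then the turn, a rotation vector about the tool's x, y, z in degrees. In form: [[[x, y, z, rx, ry, rz], ...]]. A call has 1 to 10 rows; each row shifts and turns the commanded pose from where the row before left it, along the tool's axes as they then stand; what a row does not reach is not made up. A row lasts 1/8 s, in which the tool goes at most 62.5 mm and 10.7 degrees, less where a joint would pass 70% of its speed; a pose out of reach is approached as far as the arm can. A call is refused whole if a number of a shift passes 0.0625 or a number of a turn 10.7, either way. A call with a gripper value outside its range is refused whole. "fingers" is the opening, from 0 (shut) to 1 (fully open), set as the call begins (left out, the last holds). The fingers move at their own pace and stop on an object; "squeeze" is the grip in N (left out, the last holds). Time passes only in rows, so rows that do not move let the fingers close. It gives the time, the measured TCP pose, the force and the opening at its end, in the units of the state.
- manip.sense(): the state, without advancing time (a new reading comes with each control period).
- manip.snapshot(name): name is "scene" or "top" or "wrist"; returns a dict with "img" (400x640x3 uint8, red, green, blue), "K" (3x3 intrinsics, pixels), "k1" (the pictures are not rectified: a ray, as slopes to the right and down, at radius r is drawn at 1 + k1 r^2 times it, then the intrinsics apply), "world_from_camera" (4x4, takes a point from camera to world coordinates). Camera axes: x right, y down, z forward; pixel columns grow to the right and rows downward; lengths in m; the calibration is good to about 2 mm. A picture is of the moment at which its call begins. There is no depth.
- manip.sign_off(): hands the job in, once; it reports no verdict.
Trained networks look in a picture, given as the dict that the camera call returned (one of the last four; its "shot" number tells which), for a name from the list of things; names that differ only in an ending like _2 or _b are one class to them, and where a whole thing is asked for, a point or a joint stands for the part that bears it (a point fixed in the world has none). Each returns a list of dicts, best first, with "score" (0 to 1); they miss things now and then, are a little off and sometimes report something else, mostly with a low value. They report only what shows in the picture. A call takes as long as a camera call.
- manip.regions_of(label, picture): "pixels" (400x640 bool, what is visible of it) and "rect" ([left, top, right, bottom] in pixels, round what is visible of it).
- manip.pinpoint(label, picture): "point" ([column, row] in pixels: a listed point, or the origin of a listed thing).
The state is a dict: "t": time; "q": joint angles; "qd": joint speeds; "tau": joint torques, N m; "tcp_pos": TCP position; "tool_rot": TCP orientation; "force": force on the tool from outside, world axes, zero at the start; "ft_torque": the same for the moment, N m; "finger_gap": opening from 0.0 (shut) to 1.0 (fully open).
Only numpy, scipy, OpenCV 4.12 (cv2) and the standard library are available. Lean on these libraries where they do the work, as an engineer would, in place of code of your own. Each camera call takes 0.05 s, during which the arm holds its last target.

TASK

Open the push-button key box with its code: first press the oblong reset key at the left end of the row right down, so that the keys somebody left pushed in come up, then press the first and the fourth of the five round keys (counted from the reset key, in either order) fully down so that they stay down, and last press the big open bar at the right end so that the lid springs up. Leave those two keys down, the other three up and the lid open. Only press: do not lift or shove the box, and leave the things lying about it where they are.

Things in the scene. Friction and masses are not known exactly. Their poses are not given: they have to be found in the camera images.
- keybox: push-button key box of grey steel, 2 kg, 190 mm deep (x) x 268 wide (y) x 60 high, loose on its back on rubber feet, lock side nearest the robot. Origin: centre of its underside; x toward the lid hinge (away from the robot), y left along the row of keys, z up. The front 54 mm of its top is a fixed aluminium strip, the fascia, 60 mm up; behind it is the flat lid
- keybox_row (a point): middle of the row on the fascia (under key 3), 68 mm in front of the box's origin; axes as the box. The row runs along y, from +y to -y: reset key +106 mm, round keys 1 to 5 at +66, +33, 0, -33, -66, open bar -108. Each is pushed straight down; its top is 9 mm above the fascia when up. A wrong key down or a code key up blocks the open bar
- reset (a joint): travel of the reset key in m: 0 = up, 0.006 = fully down. Springs back (about 2 N at first, 4 N at the bottom, plus up to 1 N for each round key that it has to raise, at most 8 N in all). Pressing it right down raises all the round keys
- reset_top (a point): centre of the top of the reset key, a black oblong key 24 mm (along the box's x) x 12 mm, at the left end of the row; the point moves with the key
- key1 (a joint): travel of round key 1 in m: 0 = up, 0.005 = fully down (9 mm and 4 mm above the fascia). It slides with about 1 N of friction and stays wherever it is left; it may start at any depth
- key1_top (a point): centre of the top of round key 1, counted from the reset key (left to right): a black round key, 14 mm diameter, its neighbours 33 mm away; the point moves with the key
- key2 (a joint): travel of round key 2 in m: 0 = up, 0.005 = fully down (9 mm and 4 mm above the fascia). It slides with about 1 N of friction and stays wherever it is left; it may start at any depth
- key2_top (a point): centre of the top of round key 2, counted from the reset key (left to right): a black round key, 14 mm diameter, its neighbours 33 mm away; the point moves with the key
- key3 (a joint): travel of round key 3 in m: 0 = up, 0.005 = fully down (9 mm and 4 mm above the fascia). It slides with about 1 N of friction and stays wherever it is left; it may start at any depth
- key3_top (a point): centre of the top of round key 3, counted from the reset key (left to right): a black round key, 14 mm diameter, its neighbours 33 mm away; the point moves with the key
- key4 (a joint): travel of round key 4 in m: 0 = up, 0.005 = fully down (9 mm and 4 mm above the fascia). It slides with about 1 N of friction and stays wherever it is left; it may start at any depth
- key4_top (a point): centre of the top of round key 4, counted from the reset key (left to right): a black round key, 14 mm diameter, its neighbours 33 mm away; the point moves with the key
- key5 (a joint): travel of round key 5 in m: 0 = up, 0.005 = fully down (9 mm and 4 mm above the fascia). It slides with about 1 N of friction and stays wherever it is left; it may start at any depth
- key5_top (a point): centre of the top of round key 5, counted from the reset key (left to right): a black round key, 14 mm diameter, its neighbours 33 mm away; the point moves with the key
- open_bar (a joint): travel of the open bar in m: 0 = up, 0.006 = fully down; springs back (2 N at first, 5 N at the bottom, less than 8 N with the latch). Releases the lid at about two thirds of its travel
- open_bar_top (a point): centre of the top of the open bar, a black ribbed bar 36 mm (along the box's x) x 24 mm, the largest of the push parts, at the right end of the row; the point moves with it
- lid (a joint): angle of the lid in rad: 0 = shut, flush with the fascia; 1.35 = fully open. Hinged along the box's far edge (132 mm behind its free edge); when released it springs up by itself within about 1 s, swinging away from the row of keys
- lid_edge (a point): middle of the lid's free edge, at its top face, 29 mm behind the row of keys when shut
- padlock_1: brass padlock lying flat, 64x40x14 mm, beside the key box; bystander, origin at the centre of its underside
- cylinder_2: brass lock cylinder lying flat, 33x83x18 mm, beside the key box; bystander, origin at the centre of its underside
- key_fob_1: black car key fob, 85x36x14 mm, to the left of the key box; bystander, origin at the centre of its underside
- pen: pen, 139x8x8 mm, lying in front of the key box; bystander, origin at the centre of its underside
- pliers: pliers, 168x44x11 mm, further left on the worktop; bystander, origin at the centre of its underside
- screwdriver_1: screwdriver, 193x25x25 mm, further left on the worktop; bystander, origin at the centre of its underside

How it is judged:
On the way, in this order (a step that is already met when the one before it is completed fails the run):
1. the reset key is pressed right down and all five round keys are up (value of joint reset above 0.0048 m and value of joint each of key1, key2, key3, key4, key5 below 0.0015 m), for 0.05 s.
2. round keys 1 and 4 are down and the other three are up (value of joint each of key1, key4 above 0.0038 m and value of joint each of key2, key3, key5 below 0.0015 m), for 0.1 s.
3. the open bar is pressed down (value of joint open_bar above 0.0042 m), for 0.02 s.
At the end, for the whole second after the job is handed in: the lid stands open by more than 1.1 rad (about 63 degrees), round keys 1 and 4 are down (more than 3.8 of their 5 mm), keys 2, 3 and 5 are up (less than 1.5 mm down), reset key and open bar have sprung back, and the key box and the six things about it are within 20 mm of where they started (all of step 2 and value of joint lid above 1.1 rad and value of joint each of reset, open_bar below 0.0015 m and distance of each of keybox, padlock_1, cylinder_2, key_fob_1, pen, pliers, screwdriver_1 from where it was at the start of the episode below 0.02 m); the robot touches nothing.
It fails at once if the key box is lifted, carried or shoved (more than 20 mm from its place) or tipped (not (distance of keybox from where it was at the start of the episode below 0.02 m) or angle between keybox's own z axis and vertical above 0.1 rad).
It fails at once if a thing lying about the key box is lifted, carried or pushed more than 20 mm from its place (distance of any of padlock_1, cylinder_2, key_fob_1, pen, pliers, screwdriver_1 from where it was at the start of the episode above 0.02 m).
It also fails if it takes over 48 s, if anything falls off the work surface, if the arm or the gripper's body presses on something with over 40 N, if the wrist force passes 120 N, or if a joint passes its speed limit or range.

## Working session

There is one attempt and no reset: what is moved stays moved. The work goes in short steps, Python scripts to look and compute and a tool call to move; the robot and the scene stay as the last step left them, time stands still between calls to the robot, and variables do not carry over. Pictures are saved under pics/ and viewed, and the job is handed in when it is done.

Besides the shell and the picture viewer there is one more tool, called after ">>>" in YAML: its name, and indented under it one key for each argument. play_rows: Moves the arm, as the interface text tells. Its arguments: {"type":"object","properties":{"steps":{"type":"array"},"fingers":{"type":"number"},"squeeze":{"type":"number"}},"required":["steps"]}

```bash
mkdir -p pics; ls; cat > h.py <<'E'
from station import manip
import numpy as np, cv2
from scipy.spatial.transform import Rotation as R
def ray(p,uv):
    K=np.array(p["K"]);k1=p["k1"]
    d=np.array([(uv[0]-K[0,2])/K[0,0],(uv[1]-K[1,2])/K[1,1]])
    u=d.copy()
    for _ in range(30): u=d/(1+k1*(u@u))
    T=np.array(p["world_from_camera"]); return T[:3,3],T[:3,:3]@np.array([u[0],u[1],1])
def onz(p,uv,z):
    o,d=ray(p,uv); return o+d*(z-o[2])/d[2]
def proj(p,X):
    T=np.array(p["world_from_camera"]);c=T[:3,:3].T@(np.array(X)-T[:3,3]);u=c[:2]/c[2]
    u=u*(1+p["k1"]*(u@u));K=np.array(p["K"]);return np.array([K[0,0]*u[0]+K[0,2],K[1,1]*u[1]+K[1,2]])
def save(p,n): cv2.imwrite(f"pics/{n}.png",p["img"][:,:,::-1])
E
python3 - <<'E'
from h import *
for c in ["top","scene"]:
    p=manip.snapshot(c); save(p,c+"0"); print(c,np.round(p["world_from_camera"],3).tolist())
    for l,z in [("keybox",0),("keybox_row",.06),("reset_top",.069),("key1_top",.069),("key2_top",.067),("key3_top",.067),("key4_top",.067),("key5_top",.067),("open_bar_top",.069),("lid_edge",.06)]:
        r=manip.pinpoint(l,p)
        for a in r[:2]: print(l,round(a["score"],2),np.round(a["point"],1),np.round(onz(p,a["point"],z),4))
print(manip.sense()); print(manip.tips_ahead)
E
```

```text
pics
top [[0.022, -0.999, 0.037, 0.459], [-1.0, -0.022, 0.009, -0.034], [-0.009, -0.037, -0.999, 1.374], [0.0, 0.0, 0.0, 1.0]]
keybox 0.98 [372.9 177.9] [ 0.5626 -0.1818  0.    ]
keybox_row 0.84 [368.2 198.8] [ 0.4971 -0.1628  0.06  ]
key4_top 0.49 [422.9 172.4] [ 0.5767 -0.3191  0.067 ]
key4_top 0.28 [206.6 233.1] [0.3874 0.3024 0.067 ]
open_bar_top 0.62 [399.3 208. ] [ 0.4723 -0.2519  0.069 ]
open_bar_top 0.28 [207.5 235.8] [0.3798 0.299  0.069 ]
lid_edge 0.59 [363.  189.8] [ 0.5229 -0.1473  0.06  ]
scene [[-0.544, -0.649, 0.532, -0.31], [-0.839, 0.421, -0.345, 0.517], [-0.0, -0.634, -0.773, 1.253], [0.0, 0.0, 0.0, 1.0]]
keybox 0.7 [347.7 181. ] [ 0.567  -0.1598  0.    ]
keybox_row 0.6 [360.2 185.2] [ 0.4884 -0.1508  0.06  ]
reset_top 0.44 [329.6 191.8] [ 0.5126 -0.0485  0.069 ]
open_bar_top 0.18 [327.9 194.2] [ 0.5073 -0.0385  0.069 ]
lid_edge 0.75 [357.7 180.1] [ 0.5106 -0.1569  0.06  ]
{'t': 1.1, 'q': array([-1.46951732e+00,  5.27468345e-01,  1.43271988e+00, -4.21938630e-05,
        1.18140297e+00, -1.78513660e-01]), 'qd': array([ 2.06960683e-03, -5.01128529e-04,  2.76439021e-05, -1.49658152e-03,
        1.28793851e-03, -9.02268873e-04]), 'tau': array([ 3.60638996e-04, -4.42334354e+01, -1.78423995e+01, -1.87190121e-04,
        8.72751207e-04,  6.48641354e-07]), 'tcp_pos': array([ 0.17260391, -0.6006574 ,  0.25632352]), 'tool_rot': array([ 9.90229340e-01,  1.39448393e-01, -1.95311567e-05, -2.63148713e-08]), 'force': array([-0.05585594,  0.42525296, -0.70746766]), 'ft_torque': array([ 0.00687851, -0.04211893, -0.02126844]), 'finger_gap': 1.0030176756971971}
0.025
```

```bash
python3 - <<'E'
import cv2
a=cv2.imread("pics/top0.png");cv2.imwrite("pics/top0c.png",cv2.resize(a[130:250,260:480],None,fx=3.6,fy=3.6,interpolation=cv2.INTER_CUBIC))
E
```

```text
(no output)
```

View pics/top0.png

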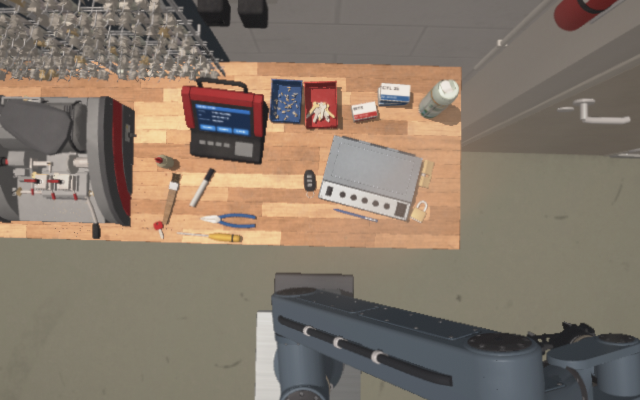

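View pics/top0c.png

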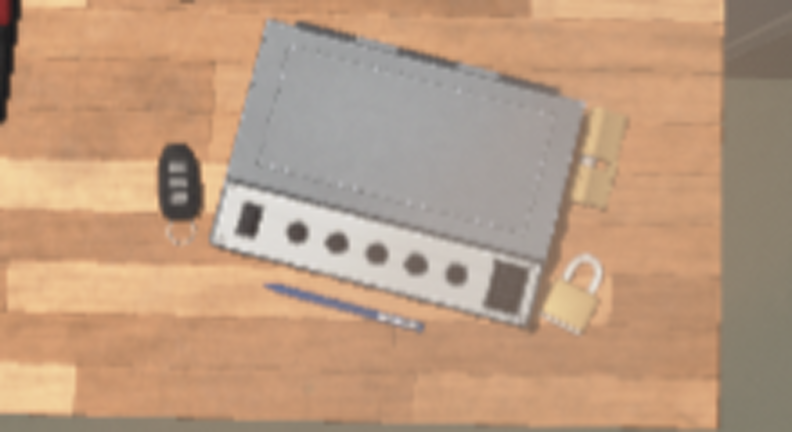

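View pics/scene0.png

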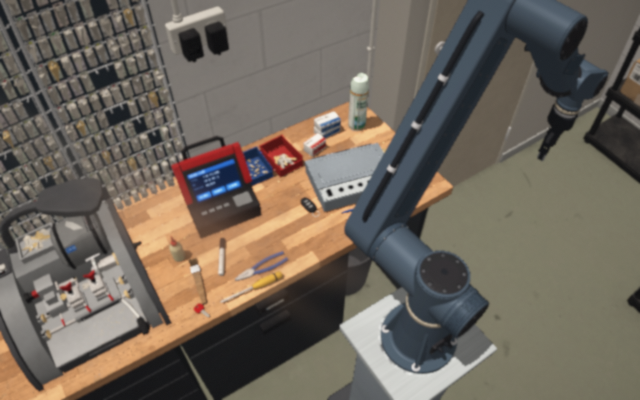

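```bash
python3 - <<'E'
from h import *
p=manip.snapshot("top")
P=[onz(p,uv,.067)[:2] for uv in [(329.2,190.8),(342.5,194.4),(353.6,197.4),(364.7,200.6),(375.5,203.4),(386.7,206.1),(400.8,209.4)]]
s=np.array([106,66,33,0,-33,-66,-108])/1000
P=np.array(P);A=np.c_[np.ones(7),s];c,_,_,_=np.linalg.lstsq(A,P,rcond=None)
print(P,c,np.degrees(np.arctan2(-c[1,0],c[1,1])),np.linalg.norm(c[1]))
w=manip.snapshot("wrist");st=manip.sense();T=np.eye(4);T[:3,:3]=R.from_quat(st["tool_rot"]).as_matrix();T[:3,3]=st["tcp_pos"]
print(np.round(np.linalg.inv(T)@np.array(w["world_from_camera"]),3),np.round(T[:3,:3],3),w["K"])
E
```

```text
[[ 0.51752269 -0.04926211]
 [ 0.50797511 -0.08782164]
 [ 0.50002573 -0.11998396]
 [ 0.49150361 -0.15214701]
 [ 0.48411736 -0.18342019]
 [ 0.47704446 -0.21584494]
 [ 0.46842317 -0.25667715]] [[ 0.49243927 -0.15188846]
 [ 0.23139927  0.96888145]] -13.432404703637006 0.9961309564717955
[[-0.    -0.961 -0.278  0.07 ]
 [ 1.    -0.     0.    -0.001]
 [-0.    -0.278  0.961 -0.117]
 [ 0.     0.     0.     1.   ]] [[ 0.961  0.276  0.   ]
 [ 0.276 -0.961  0.   ]
 [ 0.    -0.    -1.   ]] [[282.08280124   0.         316.70268423]
 [  0.         282.08280124 197.98080856]
 [  0.           0.           1.        ]]
```

```bash
python3 - <<'E'
from h import *
st=manip.sense();Rm=R.from_quat(st["tool_rot"]);p=st["tcp_pos"].copy();q=Rm
D=(np.array([.4924,-.1519,.256])-p)/10
for i in range(10):
    s=np.round(Rm.inv().apply(D),3);print(s.tolist());p=p+Rm.apply(s);Rm=Rm*R.from_rotvec([0,0,-6.1],degrees=True)
print(p,Rm.as_matrix())
E
```

```text
[0.043, -0.034, 0.0]
[0.047, -0.03, 0.0]
[0.049, -0.024, 0.0]
[0.052, -0.019, 0.0]
[0.053, -0.013, 0.0]
[0.055, -0.008, 0.0]
[0.055, -0.002, 0.0]
[0.055, 0.004, 0.0]
[0.054, 0.01, 0.0]
[0.053, 0.016, 0.0]
[ 0.49301049 -0.15225662  0.25630584] [[ 2.24429473e-01  9.74490334e-01  1.37449260e-05]
 [ 9.74490334e-01 -2.24429473e-01  1.72749253e-05]
 [ 1.99190143e-05  9.51729512e-06 -1.00000000e+00]]
```

>>> play_rows:
  steps:
    - [[0.043,-0.034,0,0,0,-6.1],[0.047,-0.03,0,0,0,-6.1],[0.049,-0.024,0,0,0,-6.1],[0.052,-0.019,0,0,0,-6.1],[0.053,-0.013,0,0,0,-6.1],[0.055,-0.008,0,0,0,-6.1],[0.055,-0.002,0,0,0,-6.1],[0.055,0.004,0,0,0,-6.1],[0.054,0.01,0,0,0,-6.1],[0.053,0.016,0,0,0,-6.1]]
  fingers: 0

```text
t: 2.45
tcp_pos: [0.4941, -0.1508, 0.2566]
tool_rot: [0.781, 0.624, 0.0, 0.0]
force: [0.5, -0.6, -0.3]
finger_gap: -0.001
```

>>> play_rows:
  steps:
    - [[0,0,0,0,0,0],[0,0,0,0,0,0]]

```text
t: 2.7
tcp_pos: [0.4929, -0.1522, 0.2563]
tool_rot: [0.782, 0.623, -0.0, 0.0]
force: [0.1, -0.5, 0.6]
finger_gap: -0.003
```

```bash
python3 - <<'E'
from h import *
p=manip.snapshot("wrist"); save(p,"w1")
S=[]
for l,s,z in [("reset_top",106,.069),("key1_top",66,.067),("key2_top",33,.067),("key3_top",0,.067),("key4_top",-33,.067),("key5_top",-66,.067),("open_bar_top",-108,.069),("keybox_row",0,.06)]:
    for a in manip.pinpoint(l,p)[:3]: print(l,round(a["score"],2),np.round(a["point"],1),np.round(onz(p,a["point"],z),4))
st=manip.sense();print(st["t"],st["tcp_pos"],st["force"],st["finger_gap"],np.round(R.from_quat(st["tool_rot"]).as_matrix(),4).tolist())
E
```

```text
reset_top 0.64 [316.7  83.1] [ 0.5156 -0.0507  0.069 ]
key1_top 0.6 [318.3 123.5] [ 0.5083 -0.09    0.067 ]
key2_top 0.48 [317.5 153.1] [ 0.5005 -0.1201  0.067 ]
key3_top 0.66 [314.8 182.1] [ 0.4904 -0.1508  0.067 ]
key4_top 0.67 [314.6 206.8] [ 0.4837 -0.1788  0.067 ]
key5_top 0.47 [318.9 121.9] [ 0.5093 -0.0885  0.067 ]
keybox_row 0.67 [318.1 184.1] [ 0.4931 -0.1555  0.06  ]
3.15 [ 0.49274407 -0.15282429  0.25632532] [0.6894916  0.15499438 0.16778592] 0.0003850133972212868 [[0.2257, 0.9742, -0.0], [0.9742, -0.2257, 0.0], [0.0, -0.0, -1.0]]
```

View pics/w1.png

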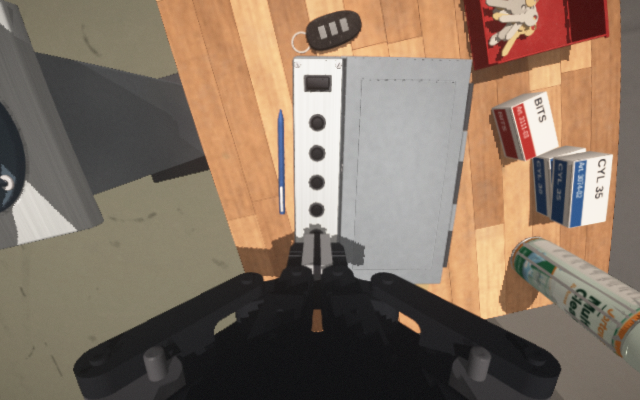

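```bash
python3 - <<'E'
from h import *
P=np.array([[.5156,-.0507],[.5083,-.09],[.5005,-.1201],[.4904,-.1508],[.4837,-.1788]]);s=np.array([106,66,33,0,-33])/1e3
# rigid fit
from scipy.optimize import least_squares
f=lambda v:np.r_[P[:,0]-v[0]+np.sin(v[2])*s,P[:,1]-v[1]-np.cos(v[2])*s]
v=least_squares(f,[.49,-.15,-.23]).x;print(v,np.degrees(v[2]),np.round(f(v),4))
for n,s in zip(["reset","1","2","3","4","5","bar"],[106,66,33,0,-33,-66,-108]): print(n,v[0]-np.sin(v[2])*s/1e3,v[1]+np.cos(v[2])*s/1e3)
E
python3 - <<'E'
import cv2
a=cv2.imread("pics/w1.png");cv2.imwrite("pics/w1c.png",cv2.resize(a[50:290,270:370],None,fx=2.5,fy=2.5,interpolation=cv2.INTER_CUBIC))
E
```

```text
[ 0.49114401 -0.15139899 -0.25135905] -14.401812869478462 [-0.0019  0.0007  0.0011 -0.0007  0.0008 -0.002  -0.0025 -0.0007  0.0006
  0.0046]
reset 0.5175083902011484 -0.04873000909566254
1 0.507559568859713 -0.0874730207741085
2 0.49935179125302875 -0.1194360054088264
3 0.4911440136463445 -0.15139899004354432
4 0.4829362360396603 -0.18336197467826224
5 0.4747284584329761 -0.21532495931298012
bar 0.46428219602446896 -0.2560051215753484
```

View pics/w1c.png

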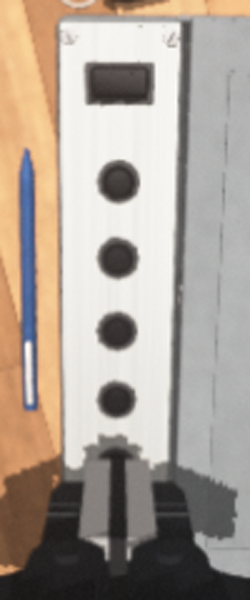

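>>> play_rows:
  steps:
    - [[0.036,0,0,0,0,0],[0.036,0,0,0,0,0],[0.035,0,0.03,0,0,0],[0,0,0.05,0,0,0],[0,0,0.05,0,0,0],[0,0,0.016,0,0,0],[0,0,0,0,0,0],[0,0,0,0,0,0]]

```text
t: 4.15
tcp_pos: [0.5183, -0.0485, 0.1118]
tool_rot: [0.783, 0.623, 0.001, 0.001]
force: [-0.0, -0.5, 1.0]
finger_gap: 0.0
```

```bash
cat > look.py <<'E'
from h import *
import sys
n=sys.argv[1]
w=manip.snapshot("wrist");save(w,n+"w")
p=manip.snapshot("scene");cv2.imwrite(f"pics/{n}s.png",cv2.resize(p["img"][130:230,280:420,::-1],None,fx=5,fy=5,interpolation=cv2.INTER_CUBIC))
p=manip.snapshot("top");cv2.imwrite(f"pics/{n}t.png",cv2.resize(p["img"][130:230,300:440,::-1],None,fx=5,fy=5,interpolation=cv2.INTER_CUBIC))
st=manip.sense();print(st["t"],st["tcp_pos"],st["force"])
E
python3 look.py a
```

```text
4.3 [ 0.51804645 -0.04837574  0.11189205] [-0.22577547 -0.35292462  0.04250776]
```

View pics/aw.png

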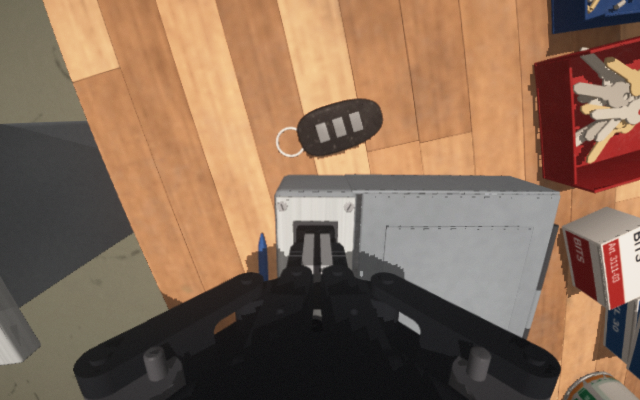

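View pics/as.png

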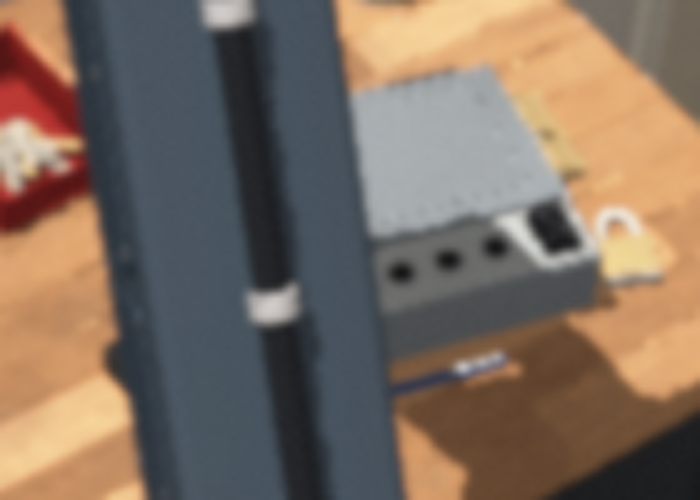

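View pics/at.png

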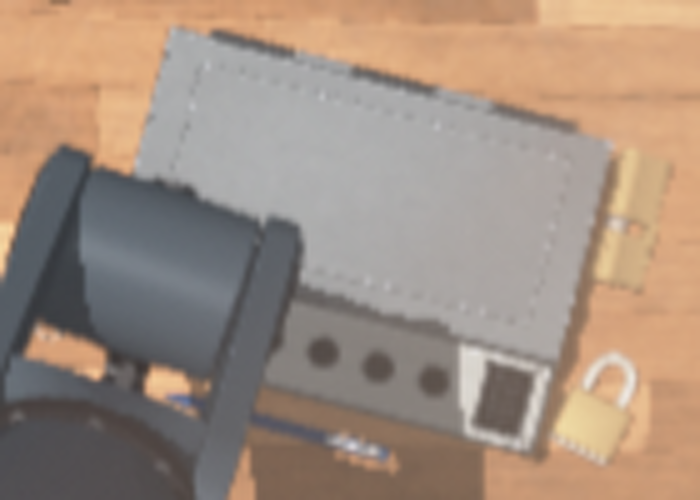

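```bash
python3 - <<'E'
from h import *
w=manip.snapshot("wrist");st=manip.sense();Rm=R.from_quat(st["tool_rot"]).as_matrix()
cv2.imwrite("pics/aw2.png",cv2.resize(w["img"][170:290,260:380,::-1],None,fx=5,fy=5,interpolation=cv2.INTER_CUBIC))
for uv,z in [((317,224),.069),((317,196),.06)]: print(Rm.T@(onz(w,uv,z)-st["tcp_pos"]))
E
```

```text
[ 0.00851508 -0.00012713  0.04269883]
[ 0.02359444 -0.00011644  0.05169571]
```

View pics/aw2.png

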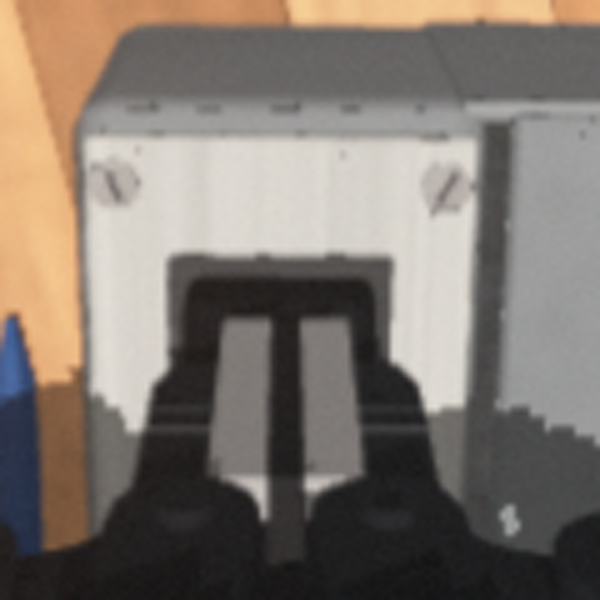

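>>> play_rows:
  steps:
    - [[0,0,0.01,0,0,0],[0,0,0.005,0,0,0],[0,0,0.004,0,0,0],[0,0,0.003,0,0,0],[0,0,0.001,0,0,0],[0,0,0,0,0,0],[0,0,0,0,0,0]]

```text
t: 5.22
tcp_pos: [0.5167, -0.0479, 0.088]
tool_rot: [0.782, 0.623, -0.0, -0.0]
force: [-1.2, 0.6, 9.5]
finger_gap: 0.001
```

>>> play_rows:
  steps:
    - [[0,0,0.001,0,0,0],[0,0,0,0,0,0],[0,0,0,0,0,0]]

```text
t: 5.6
tcp_pos: [0.5168, -0.0479, 0.0879]
tool_rot: [0.782, 0.623, -0.0, 0.0]
force: [-3.8, 1.3, 16.7]
finger_gap: -0.001
```

```bash
python3 - <<'E'
from h import *
for c in range(3):
  w=manip.snapshot("top");st=manip.sense();print(st["t"],st["tcp_pos"],st["force"])
E
```

```text
5.65 [ 0.51674416 -0.04788321  0.0878565 ] [-2.70879813  0.21009372 15.89561469]
5.7 [ 0.51675882 -0.04785794  0.08786474] [-2.55176132  0.73029289 15.55268597]
5.75 [ 0.51674626 -0.04788877  0.08786972] [-3.64904126  0.83624507 14.76762088]
```

>>> play_rows:
  steps:
    - [[0,0,-0.012,0,0,0],[0,0,-0.015,0,0,0],[-0.02,0,0,0,0,0],[-0.021,0,0,0,0,0],[0,0,0,0,0,0],[0,0,0,0,0,0]]

```text
t: 6.5
tcp_pos: [0.5078, -0.0875, 0.1134]
tool_rot: [0.783, 0.623, 0.0, -0.0]
force: [-0.7, 0.3, 0.5]
finger_gap: -0.001
```

```bash
python3 look.py b; python3 - <<'E'
import cv2
a=cv2.imread("pics/bw.png");cv2.imwrite("pics/bw2.png",cv2.resize(a[130:290,240:400],None,fx=3.7,fy=3.7,interpolation=cv2.INTER_CUBIC))
E
```

```text
6.65 [ 0.50780815 -0.08719946  0.11327199] [ 0.33977763  0.06195924 -0.75055375]
```

View pics/bw2.png

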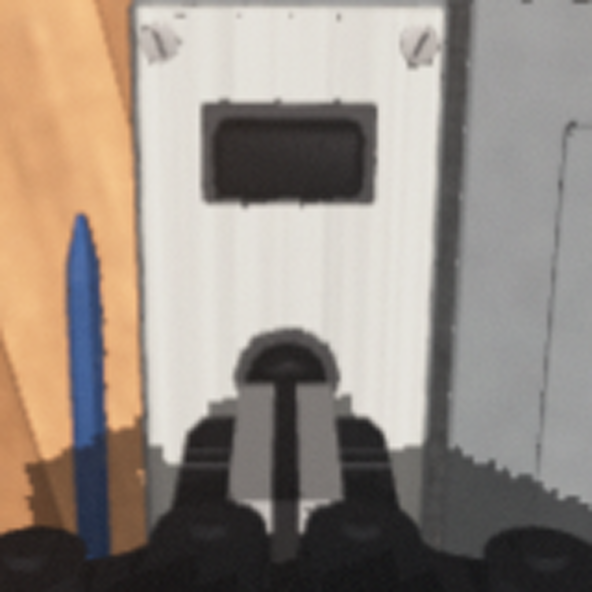

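View pics/bt.png

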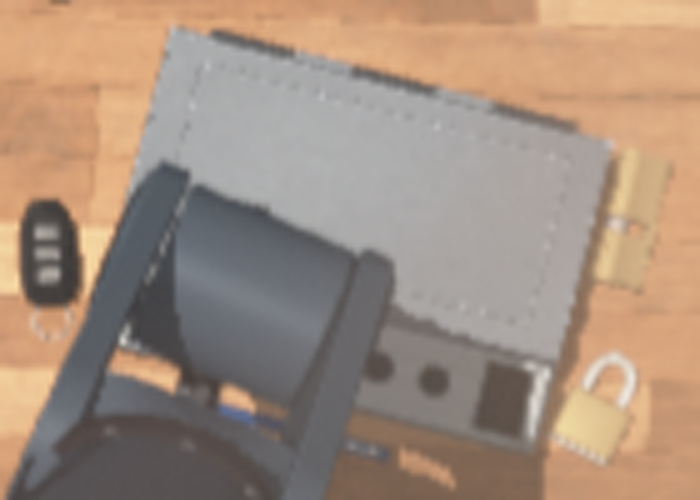

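>>> play_rows:
  steps:
    - [[0,0,0.012,0,0,0],[0,0,0.005,0,0,0],[0,0,0.004,0,0,0],[0,0,0.003,0,0,0],[0,0,0.001,0,0,0],[0,0,0,0,0,0],[0,0,0,0,0,0]]

```text
t: 7.52
tcp_pos: [0.5075, -0.0877, 0.089]
tool_rot: [0.782, 0.623, -0.0, -0.0]
force: [-1.4, 1.1, 6.5]
finger_gap: 0.0
```

>>> play_rows:
  steps:
    - [[0,0,-0.01,0,0,0],[0,0,-0.015,0,0,0],[-0.033,0,0,0,0,0],[-0.033,0,0,0,0,0],[-0.033,-0.001,0,0,0,0],[0,0,0,0,0,0],[0,0,0,0,0,0]]

```text
t: 8.4
tcp_pos: [0.4846, -0.1839, 0.1138]
tool_rot: [0.783, 0.623, 0.0, 0.0]
force: [-0.8, 0.2, -0.4]
finger_gap: -0.004
```

```bash
python3 look.py c; python3 - <<'E'
import cv2
a=cv2.imread("pics/cw.png");cv2.imwrite("pics/cw2.png",cv2.resize(a[50:290,220:420],None,fx=2.5,fy=2.5,interpolation=cv2.INTER_CUBIC))
E
```

```text
8.55 [ 0.48468099 -0.18314656  0.11349654] [ 0.41426493 -0.2217535   0.04344324]
```

View pics/cw2.png

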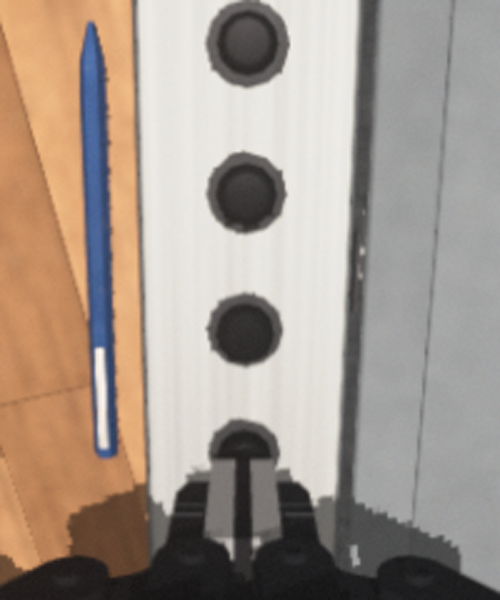

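>>> play_rows:
  steps:
    - [[0,0,0.012,0,0,0],[0,0,0.005,0,0,0],[0,0,0.004,0,0,0],[0,0,0.003,0,0,0],[0,0,0.001,0,0,0],[0,0,0,0,0,0],[0,0,0,0,0,0]]

```text
t: 9.43
tcp_pos: [0.4844, -0.1839, 0.089]
tool_rot: [0.782, 0.623, 0.0, -0.0]
force: [-1.0, 2.0, 6.3]
finger_gap: -0.003
```

>>> play_rows:
  steps:
    - [[0,0,-0.01,0,0,0],[0,0,-0.03,0,0,0],[-0.037,0,-0.025,0,0,0],[-0.038,-0.008,0,0,0,-10],[0,0,0,0,0,-10],[0,0,0,0,0,-10],[0,0,0,0,0,-10],[0,0,0,0,0,-10],[0,0,0,0,0,-10],[0,0,0,0,0,-10]]

```text
t: 10.68
tcp_pos: [0.4602, -0.2558, 0.1538]
tool_rot: [0.281, 0.96, -0.0, 0.0]
force: [0.2, 0.5, -0.0]
finger_gap: -0.004
```

>>> play_rows:
  steps:
    - [[0,0,0,0,0,-10],[0,0,0,0,0,-10],[0,0,0,0,0,0],[0,0,0,0,0,0]]

```text
t: 11.18
tcp_pos: [0.4601, -0.2556, 0.1535]
tool_rot: [0.114, 0.993, -0.0, 0.0]
force: [-0.2, 0.3, 0.5]
finger_gap: -0.001
```

```bash
python3 look.py d; python3 - <<'E'
from h import *
w=manip.snapshot("wrist")
for l,s,z in [("reset_top",106,.069),("key1_top",66,.064),("key2_top",33,.069),("key3_top",0,.069),("key4_top",-33,.064),("key5_top",-66,.069),("open_bar_top",-108,.069)]:
    for a in manip.pinpoint(l,w)[:2]: print(l,round(a["score"],2),np.round(a["point"],1),np.round(onz(w,a["point"],z),4))
print(np.round(R.from_quat(manip.sense()["tool_rot"]).as_matrix(),3),manip.sense()["q"])
E
```

```text
11.325 [ 0.45999802 -0.25553389  0.15337019] [-0.40453882 -0.43192569 -0.06662703]
reset_top 0.95 [577.4 223.7] [ 0.5156 -0.0533  0.069 ]
key1_top 0.71 [532.4 220.9] [ 0.5068 -0.0875  0.064 ]
key2_top 0.63 [494.1 223.7] [ 0.499  -0.1221  0.069 ]
key3_top 0.84 [453.2 224. ] [ 0.4917 -0.1541  0.069 ]
key3_top 0.56 [251.4 212.9] [ 0.4478 -0.3028  0.069 ]
key4_top 0.6 [417.4 261.7] [ 0.5207 -0.184   0.064 ]
key5_top 0.64 [368.9 222. ] [ 0.4751 -0.2176  0.069 ]
open_bar_top 0.77 [314.  223.9] [ 0.4671 -0.2587  0.069 ]
[[-0.974  0.225 -0.   ]
 [ 0.225  0.974  0.   ]
 [ 0.    -0.    -1.   ]] [-7.19525518e-01  5.48205164e-01  1.77526457e+00 -5.17529691e-05
  8.18193171e-01 -2.06380928e+00]
```

View pics/dw.png

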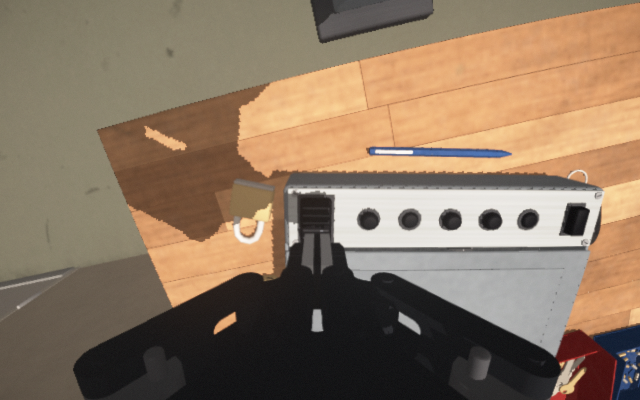

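```bash
python3 - <<'E'
from h import *
w=manip.snapshot("wrist");st=manip.sense();Rm=R.from_quat(st["tool_rot"]).as_matrix()
for uv in [(316,196),(316,215),(316,234),(300,215),(333,215)]: print(uv,Rm.T@(onz(w,uv,.069)-st["tcp_pos"]))
cv2.imwrite("pics/dw2.png",cv2.resize(w["img"][180:280,280:440,::-1],None,fx=5,fy=5,interpolation=cv2.INTER_CUBIC))
cv2.imwrite("pics/dw3.png",cv2.resize(w["img"][180:280,440:600,::-1],None,fx=5,fy=5,interpolation=cv2.INTER_CUBIC))
E
```

```text
(316, 196) [1.44810138e-02 4.35245054e-05 8.42924321e-02]
(316, 215) [-4.24035604e-04  3.17931157e-05  8.42915756e-02]
(316, 234) [-1.59517349e-02  1.93228671e-05  8.42906833e-02]
(300, 215) [-0.00042624 -0.01205277  0.08429117]
(333, 215) [-0.00042655  0.01287101  0.08429201]
```

View pics/dw2.png

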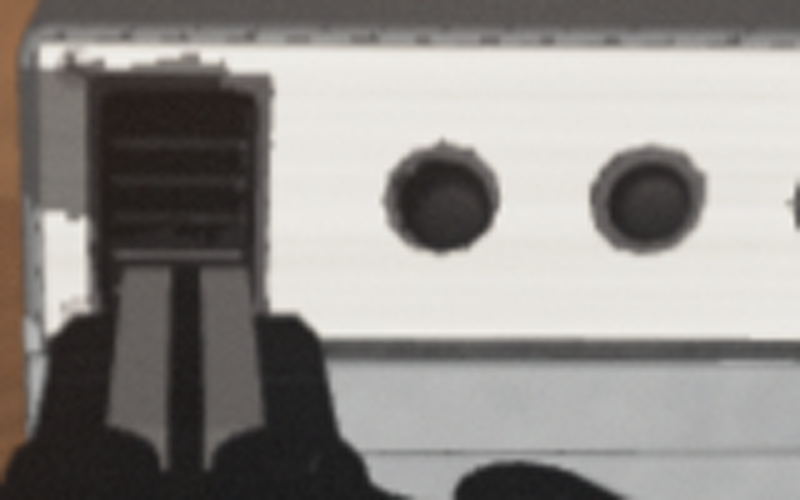

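View pics/dw3.png

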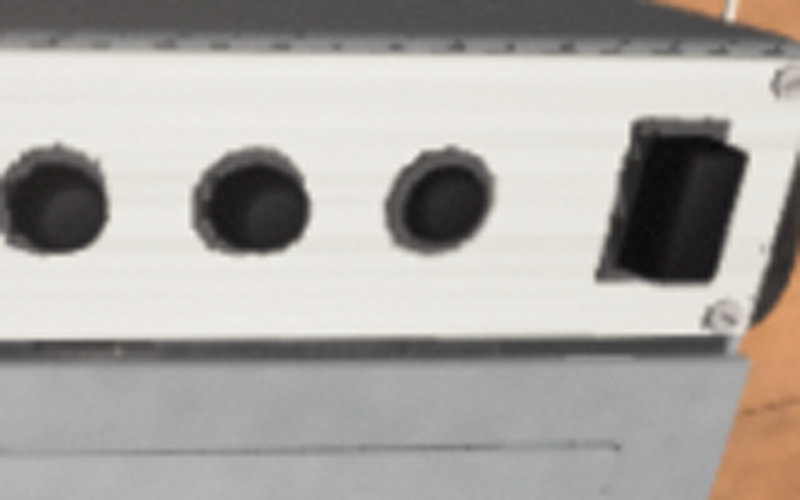

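>>> play_rows:
  steps:
    - [[0,0,0.03,0,0,0],[0,0,0.022,0,0,0],[0,0,0.006,0,0,0],[0,0,0.003,0,0,0],[0,0,0.003,0,0,0],[0,0,0.0015,0,0,0],[0,0,0,0,0,0]]

```text
t: 12.65
tcp_pos: [0.4597, -0.2551, 0.0882]
tool_rot: [0.113, 0.994, 0.0, -0.0]
force: [-2.8, 2.4, 4.3]
finger_gap: 0.0
```

>>> play_rows:
  steps:
    - [[0,0,-0.01,0,0,0],[0.02,0,-0.03,0,0,0],[0.04,0,-0.04,0,0,0],[0.04,0,-0.04,0,0,0],[0,0,-0.04,0,0,0],[0,0,0,0,0,0],[0,0,0,0,0,0]]

```text
t: 13.52
tcp_pos: [0.363, -0.2335, 0.248]
tool_rot: [0.113, 0.994, -0.001, 0.001]
force: [-1.1, 0.1, 0.4]
finger_gap: -0.002
```

```bash
python3 look.py e; python3 - <<'E'
from h import *
p=manip.snapshot("top");save(p,"et0")
for l in ["padlock_1","cylinder_2","key_fob_1","pen","pliers","screwdriver_1"]:
    for a in manip.pinpoint(l,p)[:1]: print(l,round(a["score"],2),np.round(onz(p,a["point"],0),4))
E
```

```text
13.675 [ 0.36239973 -0.23273365  0.24676029] [0.05702684 0.90037337 0.58769333]
padlock_1 0.63 [ 0.4917 -0.1613  0.    ]
cylinder_2 0.55 [ 0.5731 -0.3381  0.    ]
key_fob_1 0.77 [0.548  0.0152 0.    ]
pen 0.74 [ 0.4938 -0.1609  0.    ]
pliers 0.7 [0.42   0.2512 0.    ]
screwdriver_1 0.55 [0.3801 0.3186 0.    ]
```

View pics/ew.png

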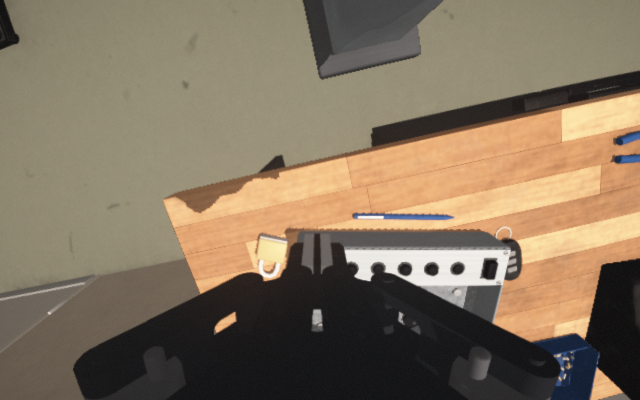

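View pics/et0.png

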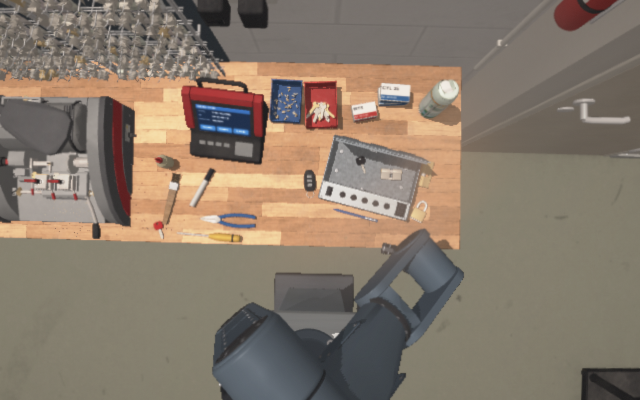

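View pics/es.png

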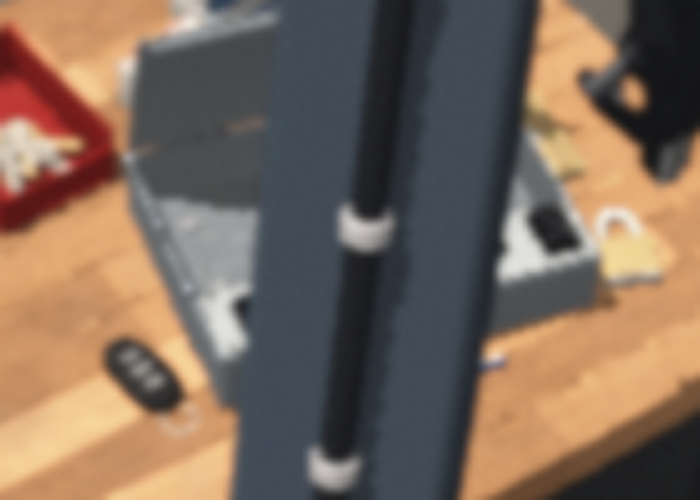

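```bash
python3 -c "
from station import manip
print(manip.sense()['qd'].round(3));print(manip.sign_off())"
```

```text
[-0.001 -0.005 -0.002 -0.    -0.    -0.001]
the job is handed in; nothing more can be done
None
```

The key box is open and the job is handed in, at about 14 s on the robot's clock. I pressed the reset key right down, then keys 1 and 4, then the open bar.

- **Presses:** The reset key hit its stop at about 16 N, and keys 1 and 4 at about 6.5 N each. The open bar went down about 5.8 mm, with a force of 4–5 N.
- **Keys:** A wrist close-up taken before the bar press showed keys 1 and 4 down and 2, 3 and 5 up. I took no key close-up after it, but nothing touched the round keys in between.
- **Lid and surroundings:** The last pictures show the lid standing wide open, the box where it was and the six things apparently unmoved. The gripper was clear of everything. I judged the lid by eye and did not measure its angle.
- **Bar and reset key:** I did not check from a close view that they sprang back; they look up in the last pictures.
- **Disagreement:** In the last check, the network's padlock position fell on the pen. The picture shows the padlock in its original place, so I took that as a false detection.

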